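# Mind the hob: stew up a click, coffee down a click

## Task

The stew has gone off the boil and the coffee has come up: turn the knob of the plate under the lidded stew pot one click up (clockwise) and the knob of the plate under the moka pot one click down (anticlockwise), so that each sits in its next detent. The left knob works the left plate and the right knob the right plate. Roll each knob round gently with a fingertip against its knurled edge, without pinching it; leave both pots and the other things standing where they are, and finish with the hand clear.

Things in the scene. Friction and masses are not known exactly. Their poses are not given: they have to be found in the camera images.
- hob: white enamelled two-plate hob in the worktop, 340 (x) by 580 (y) by 8 high; origin at the centre of its underside, on the worktop. +x points away from the robot (the cook), +y to the cook's left. Black iron plates, tops 18 above the worktop, centred at hob (+60, +145) (left, diameter 180) and (+60, -145) (right, diameter 145); knob axes at hob (-120, +145) and (-120, -145).
- knob_left (a joint): left knob (hob +y side). 0 with its pointer towards the plates (off mark, hob +x), growing CLOCKWISE from above; detents off, 1 to 6 each 0.785 rad (one click), 0 to 4.712, end stops. Starts at rest in detent 3 (2.356). About 3 N along the rim turns it out of a detent; past half-way (0.39 rad) it snaps into the next, let go earlier it springs back; within 0.05 of half-way it may hang.
- knob_right (a joint): right knob (hob -y side). 0 with its pointer towards the plates (off mark, hob +x), growing CLOCKWISE from above; detents off, 1 to 6 each 0.785 rad (one click), 0 to 4.712, end stops. Starts at rest in detent 2 (1.571). About 3 N along the rim turns it out of a detent; past half-way (0.39 rad) it snaps into the next, let go earlier it springs back; within 0.05 of half-way it may hang.
- knob_left_center (a point): centre of the left knob, on its upright axis, half-way up. Black plastic cylinder with knurled side, diameter 44, height 26; underside 1.5 above the hob's face, top 35.5 above the worktop; white pointer line on top. Works the left plate, straight behind it. It only turns: it does not give sideways or down. Nothing stands within 50 of its rim; the hob's front edge is 28 before it.
- knob_right_center (a point): centre of the right knob, on its upright axis, half-way up. Black plastic cylinder with knurled side, diameter 44, height 26; underside 1.5 above the hob's face, top 35.5 above the worktop; white pointer line on top. Works the right plate, straight behind it. It only turns: it does not give sideways or down. Nothing stands within 50 of its rim; the hob's front edge is 28 before it.
- knob_left_pointer (a point): outer end of the left knob's pointer line, on its top face, 20 from the axis
- knob_right_pointer (a point): outer end of the right knob's pointer line, on its top face, 20 from the axis
- stew_pot: steel stew pot with domed lid and two loop handles, diameter 176, 121 high over the lid's black knob, handles reach 121 from its axis at 66 above its base; origin at the centre of its base. Stands loose on the left or the right plate. Not to be moved.
- moka_pot: eight-sided aluminium moka coffee pot with black handle, about 94 across, 162 high, handle reaches 89 from its axis; origin at the centre of its base. Stands loose on the other plate. Not to be moved.
- salt_shaker: glass salt shaker with steel cap, diameter 42, 65 high, on the hob's front strip between the knobs; origin at its base. Leave alone.
- egg_timer: round white egg timer, diameter 54, 56 high, on the hob's front strip between the knobs; origin at its base. Leave alone.
- mug: blue mug, diameter 82, 92 high, handle to its +y; origin at its base. Leave alone.
- wooden_spoon: wooden spoon 260 long lying along its own x on the worktop left of the hob, up to 20 high; origin under its middle. Leave alone.
- pepper_mill: wooden pepper mill, diameter 56, 160 high; origin at its base. Leave alone.
- oil_bottle: green glass oil bottle, diameter 66, 230 high; origin at its base. Leave alone.

How it is judged:
By the outcome, as a careful person would: the job done as asked, in the order asked, and still so for the second after the job is handed in, with the robot touching nothing.
It also fails if it takes over 45 s, if anything falls off the work surface, if the arm or the gripper's body presses on something with over 40 N, if the wrist force passes 120 N, or if a joint passes its speed limit or range.

## Robot

A 6-joint arm with a two-finger parallel gripper is mounted at the origin on the work surface. World frame = base frame: x ahead of the robot, y to its left, z up, the work surface at z = 0. Lengths are in m, angles in rad, forces in N, time in s.
With the tool pointing down it reaches from about 0.25 to 0.725 m from the base axis. Payload 4 kg.
Tool frame: the origin (TCP) lies at the very end of the fingers, on their centre line; the grasp point (between the pads) lies 19 mm behind it; z points along the fingers, y is the line along which they close (so a half turn about z gives the same grasp; the last joint's range is limited). The gripper opens to 85 mm and grips with 20 to 120 N. Pads are 22 mm wide; open, the fingers measure 114 mm over their backs; the gripper's body (76 mm by 85 mm) begins 54 mm behind the grasp point. The pads swing forward as they close: fully open they stand 13 mm farther back than shut.
Start: joints at [1.18, 0.241, 0.005, 1.335, 0, 1.571], TCP at [0.19, 0.462, 0.231] pointing down, gripper open.
Joint ranges: [-2.72, 2.72], [-1.05, 1.87], [-1.09, 1.28], [-1.99, 2.15], [-1.42, 1.44], [-3.14, 3.14]. Speed limits (rad/s): [2.79, 2.79, 3.14, 3.14, 3.14, 3.14].

## Interface

Orientations are given as a unit quaternion [x, y, z, w].
In Python, from workcell import bot, vision, workorder, boxes_of gives the robot as it stands.
- The arm moves only by the tool send_rows, never from a script. Its argument "motion" is text: rows parted by semicolons, each of 5 numbers parted by spaces: the closure, from -1 (fully open) to 1 (shut), so that 0 is half open, then the shift along the tool's x, y, z in cm, then the turn about the tool's z in rad. In form: claw x y z twist; .... A call has 1 to 5 rows; each row is the pose to reach, as a shift and turn from the pose commanded when the call began, along the tool's axes at that moment; what a row does not reach only later rows make up. A row lasts 1/10 s, in which the tool goes at most 50 mm and 8.59 degrees, less where a joint would pass 70% of its speed; a pose out of reach is approached as far as the arm can. A call with a gripper value outside its range is refused whole. The fingers move at their own pace and stop on an object; the grip force is fixed at half the most. Time passes only in rows, so rows that repeat a pose let the fingers close. It gives the time, the measured TCP pose, the force, the opening and the grip force at its end, in the units of the state.
- bot.get_obs(): the state, without advancing time (a new reading comes with each control period).
- vision.camera(name): name is "scene" or "side" or "wrist"; returns the picture (420x560x3 uint8, red, green, blue); there is no depth.
- vision.camera_model(name): a dict with "fov_y" (degrees; the focal length in pixels is half the picture's height over the tangent of half this angle, whatever the lens; pixels are square), "cx", "cy" (the principal point, pixels), "world_from_camera" (4x4, takes a point from camera to world coordinates); the wrist camera has in their place "hand_eye" (4x4, takes a point from camera to tool coordinates, whose origin is the TCP and whose axes are the flange's). Camera axes: x right, y down, z forward; pixel columns grow to the right and rows downward; lengths in m; the calibration is good to about 2 mm. A picture is of the moment at which its call begins: read the wrist's pose just before it. camera_model takes no time and is no camera call.
- workorder.job_done(): hands the job in; it is judged then, once.
Trained networks look in the newest picture that a camera, given by its name, has taken for a name from the list of things; names that differ only in an ending like _2 or _b are one class to them, and where a whole thing is asked for, a point or a joint stands for the part that bears it (a point fixed in the world has none). Each returns a list of dicts, best first, with "conf" (0 to 1); they miss things now and then, are a little off and sometimes report something else, mostly with a low value. They report only what shows in the picture. A call takes as long as a camera call.
- boxes_of(camera, target): "rect" ([centre column, centre row, width, height] in pixels, round what is visible of it).
The state is a dict: "clock": time; "joint_pos": joint angles; "joint_vel": joint speeds; "tau": joint torques, N m; "eef_pos": TCP position; "tool_rot": TCP orientation; "ft_force": force on the tool from outside, world axes, zero at the start; "ft_torque": the same for the moment, N m; "grip_width": finger opening in m; "grasp_force": force on a finger pad.
Only numpy, scipy, OpenCV 4.12 (cv2) and the standard library are available. Lean on these libraries where they do the work, as an engineer would, in place of code of your own. Each camera call takes 0.05 s, during which the arm holds its last target. There are 200 camera calls.

## Working session

There is one attempt and no reset: what is moved stays moved. The work goes in short steps, Python scripts to look and compute and a tool call to move; the robot and the scene stay as the last step left them, time stands still between calls to the robot, and variables do not carry over. Pictures are saved under pics/ and viewed, at most 10 in all, crops included, and the job is handed in when it is done.

Besides the shell and the picture viewer there is one more tool, called after ">>>" as name(argument=value, ...) on one line, values as JSON. send_rows: Moves the arm, as the interface text tells. Its arguments: {"type":"object","properties":{"motion":{"type":"string"}},"required":["motion"]}

```bash
mkdir -p pics
cat > h.py <<'E'
import numpy as np, cv2
from workcell import bot, vision, workorder, boxes_of
from scipy.spatial.transform import Rotation as R
def model(n):
    m=vision.camera_model(n); f=210/np.tan(np.radians(m['fov_y'])/2)
    if 'world_from_camera' in m: T=np.array(m['world_from_camera'])
    else:
        o=bot.get_obs(); W=np.eye(4); W[:3,:3]=R.from_quat(o['tool_rot']).as_matrix(); W[:3,3]=o['eef_pos']; T=W@np.array(m['hand_eye'])
    return f,m['cx'],m['cy'],T
def atz(M,u,v,z):
    f,cx,cy,T=M; d=T[:3,:3]@[(u-cx)/f,(v-cy)/f,1]; p=T[:3,3]; return p+d*(z-p[2])/d[2]
def proj(M,p):
    f,cx,cy,T=M; q=T[:3,:3].T@(np.asarray(p)-T[:3,3]); return np.array([cx+f*q[0]/q[2],cy+f*q[1]/q[2]])
def shot(n,fn=None):
    M=model(n); im=vision.camera(n)
    if fn: cv2.imwrite('pics/'+fn,np.ascontiguousarray(im[...,::-1]))
    return M,im
E
python3 - <<'E'
from h import *
o=bot.get_obs(); print(o['clock'],o['eef_pos'],o['tool_rot'],o['grip_width'])
for n in('scene','side'):
    M,im=shot(n,n+'0.png'); print(n,M[0],M[3].round(3).tolist(),vision.camera_model(n).keys())
    for t,z in(('hob',.008),('knob_left_center',.0225),('knob_right_center',.0225),('stew_pot',.06),('moka_pot',.1)):
        for b in boxes_of(n,t)[:3]:
            r=b['rect']; print(t,round(b['conf'],2),np.round(r),atz(M,r[0],r[1],z).round(3))
E
```

```text
0.0 [0.19021826 0.46171883 0.23039961] [ 1.94164629e-01  9.80968389e-01 -1.03563160e-03 -2.08878804e-04] 0.08536973167823936
scene 499.9501423853326 [[0.87, 0.424, -0.253, 0.859], [0.494, -0.76, 0.424, -0.622], [-0.013, -0.493, -0.87, 1.229], [0.0, 0.0, 0.0, 1.0]] dict_keys(['fov_y', 'cx', 'cy', 'world_from_camera'])
hob 0.74 [316. 270.  40.  58.] [ 0.688 -0.134  0.008]
hob 0.71 [328. 245. 230. 219.] [ 0.684 -0.054  0.008]
knob_left_center 0.69 [327. 170.  18.  12.] [0.575 0.156 0.022]
knob_left_center 0.24 [266. 241.  17.  17.] [ 0.537 -0.13   0.022]
knob_right_center 0.49 [264. 241.  20.  19.] [ 0.53  -0.132  0.022]
stew_pot 0.55 [383. 198.  70.  75.] [0.758 0.122 0.06 ]
moka_pot 0.72 [317. 270.  40.  61.] [ 0.704 -0.167  0.1  ]
moka_pot 0.38 [289. 213.  16.  24.] [ 0.568 -0.062  0.1  ]
side 467.3117946590136 [[0.934, -0.172, 0.312, 0.053], [-0.356, -0.491, 0.795, -1.175], [0.017, -0.854, -0.52, 0.799], [0.0, 0.0, 0.0, 1.0]] dict_keys(['fov_y', 'cx', 'cy', 'world_from_camera'])
hob 0.77 [344. 226. 151. 103.] [ 0.681 -0.078  0.008]
knob_right_center 0.68 [306. 242.  10.  12.] [ 0.523 -0.139  0.022]
stew_pot 0.75 [340. 180.  52.  42.] [0.762 0.122 0.06 ]
moka_pot 0.56 [371. 219.  46.  54.] [ 0.7   -0.196  0.1  ]
```

View pics/scene0.png

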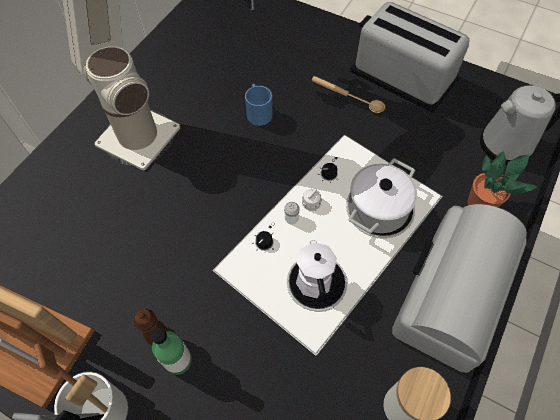

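View pics/side0.png

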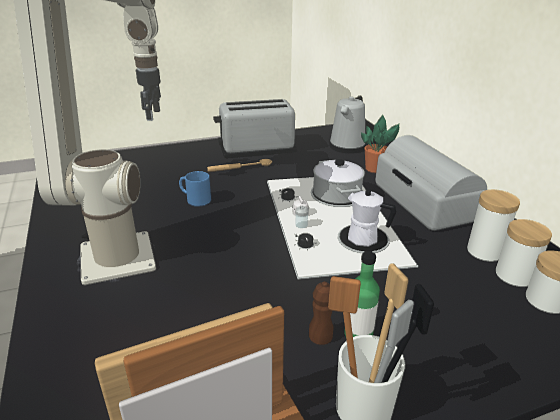

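The stew pot stands on the left plate, at about (383,198) in the scene view. The moka pot is on the right plate, at (317,270). The knobs are at (328,171) and (264,241), 291 mm apart (290 expected), so the hob yaw is about -9°. Plan: shut the fingers, put their side face against the cook-side rim, and slide it like a rack. The left knob needs +y and the right knob -y.

>>> send_rows(motion="1 -4 -1.5 0 0; 1 -8 -3 0 0; 1 -12 -4.5 0 0; 1 -16 -6 0 0; 1 -20 -7.5 0 0")

```text
clock: 1.1
eef_pos: [0.3478, 0.3156, 0.2315]
tool_rot: [0.194, 0.981, 0.0, 0.0]
ft_force: [1.0, 1.2, 0.3]
grip_width: 0.0126
grasp_force: 0.0
```

>>> send_rows(motion="1 -4 -1.5 0 -0.05; 1 -8 -3 0 -0.1; 1 -12 -4.5 0 -0.15; 1 -16 -6 0 -0.2; 1 -21 -7.5 0 -0.236")

```text
clock: 1.6
eef_pos: [0.5114, 0.1677, 0.2316]
tool_rot: [0.076, 0.997, 0.0, 0.0]
ft_force: [0.2, 0.0, 0.3]
grip_width: -0.0001
grasp_force: 0.0
```

>>> send_rows(motion="1 0 0 2 0; 1 0 0 5 0; 1 0 0 8 0; 1 0 0 8 0; 1 0 0 8 0")

```text
clock: 2.1
eef_pos: [0.5105, 0.1688, 0.1514]
tool_rot: [0.077, 0.997, -0.0, -0.001]
ft_force: [0.0, 0.6, 1.1]
grip_width: 0.0003
grasp_force: 0.0
```

Run:
```python
from h import *
o=bot.get_obs(); print(o['clock'],np.round(o['eef_pos'],4),np.round(o['tool_rot'],4),o['grip_width'],np.round(o['ft_force'],2))
print(np.array(vision.camera_model('wrist')['hand_eye']).round(3).tolist())
M,im=shot('wrist','w1.png')
for t in('knob_left_center','knob_left_pointer'):
    for b in boxes_of('wrist',t)[:3]:
        r=b['rect']; print(t,round(b['conf'],2),np.round(r),atz(M,r[0],r[1],.0355).round(4))
```

```text
2.1 [0.5105 0.1688 0.1514] [ 7.73e-02  9.97e-01 -2.00e-04 -5.00e-04] 0.0002885273393873298 [0.01 0.61 1.08]
[[-0.0, -0.953, -0.302, 0.078], [1.0, -0.0, 0.001, 0.001], [-0.001, -0.302, 0.953, -0.141], [0.0, 0.0, 0.0, 1.0]]
knob_left_center 0.63 [282. 257.  46.  22.] [0.5552 0.1627 0.0355]
knob_left_pointer 0.82 [283. 258.  50.  19.] [0.5563 0.1636 0.0355]
```

View pics/w1.png

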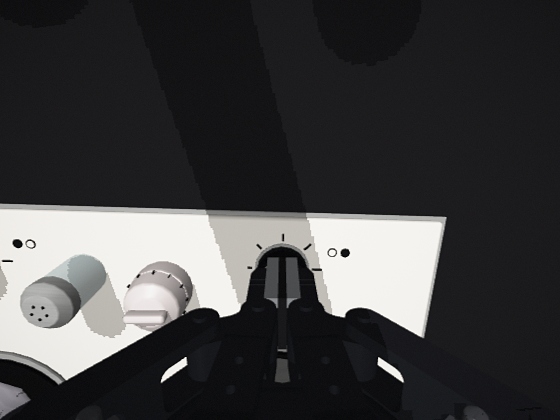

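The wrist view shows the hob's front-left corner at (445,217) and its front edge running to (0,206). The left knob is hidden behind the fingertips at about (282,255). I'll shift sideways to see it.

>>> send_rows(motion="1 2 3.5 0 0; 1 3 7 0 0; 1 3 7 0 0; 1 3 7 0 0")

```text
clock: 2.65
eef_pos: [0.4923, 0.2437, 0.1527]
tool_rot: [0.076, 0.997, 0.0, 0.001]
ft_force: [-0.2, 0.4, 0.3]
grip_width: -0.0002
grasp_force: 0.0
```

Run:
```python
from h import *
o=bot.get_obs(); print(o['clock'],np.round(o['eef_pos'],4),np.round(o['tool_rot'],4),np.round(o['ft_force'],2))
M,im=shot('wrist','w2.png')
for t in('knob_left_center','knob_left_pointer'):
    for b in boxes_of('wrist',t)[:3]:
        r=b['rect']; print(t,round(b['conf'],2),np.round(r),atz(M,r[0],r[1],.0225).round(4))
```

```text
2.65 [0.4923 0.2437 0.1527] [7.630e-02 9.971e-01 4.000e-04 1.200e-03] [-0.18  0.42  0.3 ]
knob_left_center 0.92 [205. 294.  49.  41.] [0.5707 0.1616 0.0225]
knob_left_pointer 0.95 [207. 295.  58.  40.] [0.5718 0.1628 0.0225]
```

View pics/w2.png

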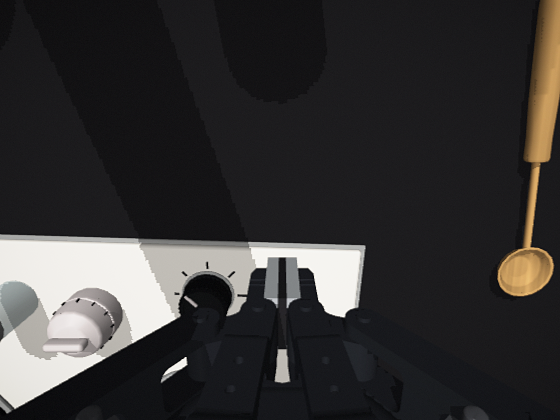

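Run:
```python
from h import *
M=model('wrist'); P=lambda u,v,z=.008:atz(M,u,v,z)[:2]
c=P(365,246);e=P(0,235.5); d=(c-e)/np.linalg.norm(c-e); hx=np.array([d[1],-d[0]])
print('corner',c,'yaw',np.degrees(np.arctan2(hx[1],hx[0])))
K=c+.05*hx-.145*d
print('L from corner',K,'R',K-.29*d); print('L from ticks',P(209,295.5)); print('disc top edges',P(180,292,.0355),P(235,292,.0355),P(207,271,.0355))
print('tool yaw of -x', np.degrees(np.arctan2(*(-R.from_quat(bot.get_obs()['tool_rot']).as_matrix()[:2,0])[::-1])))
```

```text
corner [0.55109628 0.31127503] yaw -10.737303728208635
L from corner [0.57320644 0.15949842] R [ 0.51917761 -0.12542418]
L from ticks [0.57959993 0.157992  ]
disc top edges [0.55638981 0.14315928] [0.56384782 0.19044642] [0.5401477 0.1708819]
tool yaw of -x -8.923171714884084
```

Left knob is at about (0.575, 0.159), and the scene, corner and tick estimates agree within 6 mm. Approaching from the cook's side.

>>> send_rows(motion="1 -2.5 -4 1 0; 1 -5 -7.8 3 0; 1 -5 -7.8 7 0; 1 -5 -7.8 10.5 0; 1 -5 -7.8 13.6 0")

```text
clock: 3.3
eef_pos: [0.5293, 0.1557, 0.014]
tool_rot: [0.079, 0.997, -0.0, -0.0]
ft_force: [-0.0, 0.2, 0.2]
grip_width: -0.0001
grasp_force: 0.0
```

>>> send_rows(motion="1 0 0 0 0; 1 -0.3 0 0 0; 1 -0.5 0 0 0; 1 -0.7 0 0 0; 1 -0.7 0 0 0")

```text
clock: 3.8
eef_pos: [0.5379, 0.1572, 0.0171]
tool_rot: [0.077, 0.997, 0.001, 0.002]
ft_force: [-0.0, -0.1, 0.0]
grip_width: 0.0001
grasp_force: 0.0
```

>>> send_rows(motion="1 -0.2 0 0 0; 1 -0.2 0 0 0; 1 -0.2 0 0 0")

```text
clock: 4.1
eef_pos: [0.5382, 0.1565, 0.0155]
tool_rot: [0.077, 0.997, 0.0, 0.0]
ft_force: [0.2, 0.6, 0.5]
grip_width: 0.0001
grasp_force: 0.0
```

>>> send_rows(motion="1 -0.2 0 0 0; 1 -0.2 0 0 0; 1 -0.2 0 0 0")

```text
clock: 4.4
eef_pos: [0.5401, 0.1561, 0.0152]
tool_rot: [0.077, 0.997, -0.0, -0.0]
ft_force: [-0.0, 0.3, 0.1]
grip_width: -0.0
grasp_force: 0.0
```

>>> send_rows(motion="1 -0.2 0 0 0; 1 -0.2 0 0 0; 1 -0.2 0 0 0")

```text
clock: 4.7
eef_pos: [0.5421, 0.1558, 0.0153]
tool_rot: [0.077, 0.997, 0.0, -0.0]
ft_force: [-0.5, -1.1, 0.5]
grip_width: -0.0001
grasp_force: 0.0
```

>>> send_rows(motion="1 -0.2 0 0 0; 1 -0.2 0 0 0; 1 -0.2 0 0 0")

```text
clock: 5.0
eef_pos: [0.5441, 0.1555, 0.0153]
tool_rot: [0.077, 0.997, 0.0, 0.0]
ft_force: [0.3, 0.3, -0.9]
grip_width: 0.0003
grasp_force: 0.0
```

>>> send_rows(motion="1 -0.2 0 0 0; 1 -0.2 0 0 0; 1 -0.2 0 0 0")

```text
clock: 5.3
eef_pos: [0.5461, 0.1552, 0.0153]
tool_rot: [0.077, 0.997, 0.0, 0.0]
ft_force: [-0.3, 0.0, -0.8]
grip_width: -0.0002
grasp_force: 0.0
```

>>> send_rows(motion="1 -0.2 0 0 0; 1 -0.2 0 0 0; 1 -0.2 0 0 0")

```text
clock: 5.6
eef_pos: [0.5471, 0.1549, 0.0151]
tool_rot: [0.077, 0.997, -0.0, -0.001]
ft_force: [-3.3, 1.0, 2.7]
grip_width: 0.0001
grasp_force: 1.8
```

Contact made. Press a little harder, then roll towards +y.

>>> send_rows(motion="1 -0.15 0 0 0; 1 -0.15 0 0 0; 1 -0.15 0 0 0")

```text
clock: 5.9
eef_pos: [0.5472, 0.1549, 0.0151]
tool_rot: [0.077, 0.997, 0.0, -0.002]
ft_force: [-6.2, 0.6, 4.9]
grip_width: -0.0
grasp_force: 3.6
```

>>> send_rows(motion="1 0 0.1 0 0; 1 0 0.2 0 0; 1 0 0.3 0 0; 1 0 0.4 0 0; 1 0 0.4 0 0")

```text
clock: 6.4
eef_pos: [0.5474, 0.1578, 0.0148]
tool_rot: [0.077, 0.997, -0.001, -0.002]
ft_force: [-7.5, -0.3, 4.6]
grip_width: 0.0002
grasp_force: 3.5
```

>>> send_rows(motion="1 0 0.1 0 0; 1 0 0.2 0 0; 1 0 0.3 0 0; 1 0 0.4 0 0")

```text
clock: 6.8
eef_pos: [0.5481, 0.162, 0.0148]
tool_rot: [0.077, 0.997, -0.001, -0.002]
ft_force: [-7.0, -0.3, 3.5]
grip_width: 0.0002
grasp_force: 3.5
```

Run:
```python
from h import *
M,im=shot('scene'); M2,im2=shot('side')
a=cv2.resize(im[145:195,295:361],None,fx=8,fy=8,interpolation=2); b=cv2.resize(im2[180:230,265:320],None,fx=7,fy=8,interpolation=2)
cv2.imwrite('pics/s2.png',cv2.resize(np.hstack([a,b])[...,::-1],(800,350)))
```

```text
(no output)
```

View pics/s2.png

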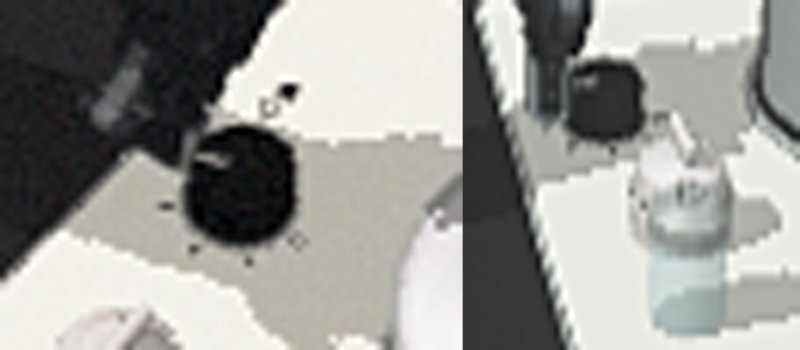

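The scene crop shows the left pointer aiming from (241,183) to (208,158), roughly towards the cook, which is detent 4. I'll release straight back and check with the wrist camera.

>>> send_rows(motion="1 1 0 0 0; 1 3 0 0 0; 1 3 0 -3 0; 1 3 0 -8 0; 1 3 0 -13 0")

```text
clock: 7.4
eef_pos: [0.5206, 0.167, 0.1461]
tool_rot: [0.077, 0.997, -0.0, -0.0]
ft_force: [2.0, -0.1, 0.1]
grip_width: -0.0003
grasp_force: 0.0
```

>>> send_rows(motion="1 0 4 0 0; 1 0 7 0 0; 1 0 7 0 0; 1 0 7 0 0")

```text
clock: 7.8
eef_pos: [0.5319, 0.2368, 0.1452]
tool_rot: [0.077, 0.997, -0.0, 0.001]
ft_force: [0.3, -0.8, 0.6]
grip_width: 0.0001
grasp_force: 0.0
```

Run:
```python
from h import *
M,im=shot('wrist'); o=bot.get_obs(); print(o['clock'],o['eef_pos'],o['tool_rot'])
r=boxes_of('wrist','knob_left_center')[0]['rect'];print(r, atz(M,r[0],r[1],.0225))
x,y=int(r[0]),int(r[1]); x0,y0=max(0,x-60),max(0,y-50); print(x0,y0)
cv2.imwrite('pics/w3.png',cv2.resize(np.ascontiguousarray(im[y0:y0+100,x0:x0+120,::-1]),None,fx=5,fy=5,interpolation=2))
```

```text
7.85 [0.53166133 0.23605694 0.14495343] [ 7.71993054e-02  9.97015598e-01 -4.02157651e-04  4.52189209e-05]
[201.6, 267.8, 55.3, 55.7] [0.57928854 0.1598322  0.0225    ]
141 217
```

View pics/w3.png

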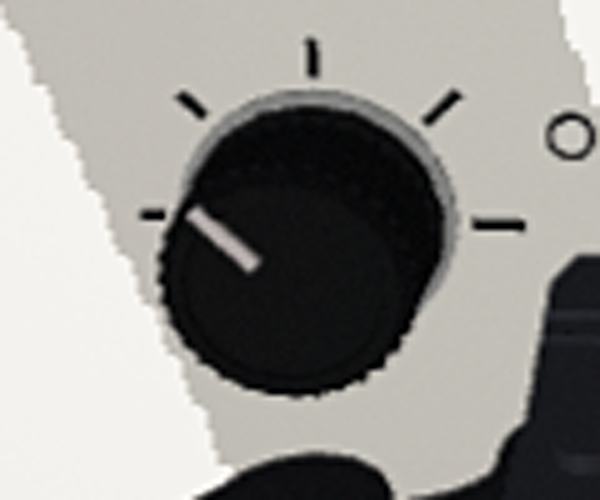

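The pointer in the crop goes from (255,265) to (192,212), up and to the left, so the knob sprang back to detent 3. The 7 mm stroke was short of half-way. Same again with firmer pressure and a full 17 mm stroke.

>>> send_rows(motion="1 -0.5 -4 0 0; 1 -1 -7.9 1 0; 1 -1 -7.9 5 0; 1 -1 -7.9 9.5 0; 1 -1 -7.9 13 0")

```text
clock: 8.4
eef_pos: [0.5287, 0.1547, 0.0135]
tool_rot: [0.079, 0.997, -0.0, -0.0]
ft_force: [0.9, 0.0, -0.3]
grip_width: -0.0002
grasp_force: 0.0
```

>>> send_rows(motion="1 0 0 0 0; 1 -0.5 0 0 0; 1 -1 0 0 0; 1 -1.3 0 0 0; 1 -1.3 0 0 0")

```text
clock: 8.9
eef_pos: [0.5443, 0.155, 0.017]
tool_rot: [0.077, 0.997, 0.001, 0.002]
ft_force: [-0.2, -0.1, 0.1]
grip_width: -0.0
grasp_force: 0.0
```

>>> send_rows(motion="1 -0.3 0 0 0; 1 -0.5 0 0 0; 1 -0.7 0 0 0; 1 -0.7 0 0 0; 1 -0.7 0 0 0")

```text
clock: 9.4
eef_pos: [0.547, 0.154, 0.0151]
tool_rot: [0.077, 0.997, 0.0, -0.002]
ft_force: [-4.8, 1.4, 4.1]
grip_width: 0.0001
grasp_force: 2.9
```

>>> send_rows(motion="1 0 0.2 0 0; 1 0 0.4 0 0; 1 0 0.6 0 0; 1 0 0.8 0 0")

```text
clock: 9.8
eef_pos: [0.5479, 0.1607, 0.0146]
tool_rot: [0.077, 0.997, -0.001, -0.003]
ft_force: [-5.4, -0.8, 2.8]
grip_width: -0.0
grasp_force: 2.5
```

>>> send_rows(motion="1 -0.1 0.2 0 0; 1 -0.2 0.4 0 0; 1 -0.2 0.6 0 0; 1 -0.2 0.8 0 0; 1 -0.2 0.8 0 0")

```text
clock: 10.3
eef_pos: [0.5498, 0.1708, 0.0145]
tool_rot: [0.076, 0.997, 0.001, -0.004]
ft_force: [-9.2, 4.8, 3.7]
grip_width: 0.0001
grasp_force: 4.6
```

Run:
```python
from h import *
M,im=shot('scene'); 
cv2.imwrite('pics/s3.png',cv2.resize(np.ascontiguousarray(im[150:190,305:355,::-1]),None,fx=10,fy=10,interpolation=2))
```

```text
(no output)
```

View pics/s3.png

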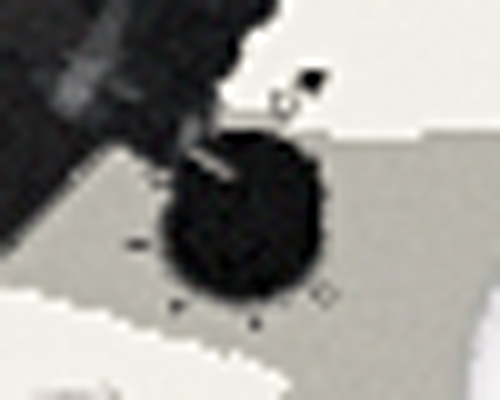

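The pointer has moved to (190,148), towards the tick facing the cook. I'll release and measure the pointer angle numerically from the wrist view.

>>> send_rows(motion="1 1 0 0 0; 1 3 0 0 0; 1 3 0 -3 0; 1 3 0 -8 0; 1 3 0 -13 0")

```text
clock: 10.85
eef_pos: [0.5232, 0.1734, 0.1459]
tool_rot: [0.077, 0.997, -0.001, -0.001]
ft_force: [1.5, 0.5, 0.2]
grip_width: 0.0002
grasp_force: 0.0
```

>>> send_rows(motion="1 0 3 0 0; 1 0 6 0 0; 1 0 6 0 0; 1 0 6 0 0")

```text
clock: 11.25
eef_pos: [0.5332, 0.2333, 0.145]
tool_rot: [0.077, 0.997, -0.0, 0.0]
ft_force: [-0.7, -0.0, -0.0]
grip_width: 0.0003
grasp_force: 0.0
```

```bash
cat >> h.py <<'E'
def pointer(name,yaw=-9.5):
    M,im=shot('wrist'); r=boxes_of('wrist',name)[0]['rect']; c=atz(M,r[0],r[1],.0225)[:2]
    g=im.min(2).astype(float); pts=[]
    for v in range(420):
        for u in range(int(r[0]-r[2]),int(r[0]+r[2])):
            if 0<=u<560 and g[v,u]>110:
                p=atz(M,u,v,.0355)[:2]
                if np.hypot(*(p-c))<.0195: pts.append(p)
    pts=np.array(pts); m=pts.mean(0); e=np.linalg.svd(pts-m)[2][0]; e=e*np.sign(e@(m-c))
    print(name,'centre',c.round(4),'n',len(pts),'mean-c',(m-c).round(4),'cw angle',(np.radians(yaw)-np.arctan2(e[1],e[0]))%(2*np.pi),'len std',np.std((pts-m)@e))
    return im,r
E
python3 - <<'E'
from h import *
o=bot.get_obs(); print(o['clock'],o['eef_pos'])
im,r=pointer('knob_left_center'); x,y=int(r[0])-60,int(r[1])-50; cv2.imwrite('pics/w4.png',cv2.resize(np.ascontiguousarray(im[y:y+100,x:x+120,::-1]),None,fx=4,fy=4))
E
```

```text
11.25 [0.53318012 0.2333008  0.14504755]
knob_left_center centre [0.5788 0.1598] n 48 mean-c [-0.0124  0.0017] cw angle 3.1373627227210403 len std 0.003728516510059569
```

The left knob reads 3.137, so it sits in detent 4. On to the right knob.

>>> send_rows(motion="1 0 -5 0 0; 1 0 -10 0 0; 1 0 -15 0 0; 1 0 -20 0 0; 1 0.3 -25 0 0")

```text
clock: 11.85
eef_pos: [0.4909, -0.0161, 0.1452]
tool_rot: [0.078, 0.997, -0.0, 0.0]
ft_force: [0.3, -0.1, 0.6]
grip_width: -0.0002
grasp_force: 0.0
```

>>> send_rows(motion="1 0 -3.9 0 0; 1 0 -3.9 0 0; 1 0 -3.9 0 0")

```text
clock: 12.15
eef_pos: [0.4852, -0.0533, 0.1453]
tool_rot: [0.079, 0.997, 0.0, -0.0]
ft_force: [0.4, 0.8, -1.3]
grip_width: 0.0003
grasp_force: 0.0
```

Run:
```python
from h import *
o=bot.get_obs(); print(o['clock'],o['eef_pos'])
im,r=pointer('knob_right_center')
```

```text
12.15 [ 0.48522935 -0.05331876  0.14525983]
knob_right_center centre [ 0.5647 -0.049 ] n 422 mean-c [-0.0053  0.0004] cw angle 1.6888942336345516 len std 0.01076308711640564
```

Run:
```python
from h import *
M,im=shot('wrist','w5.png')
for t in('knob_right_center','knob_right_pointer'):
    for b in boxes_of('wrist',t): r=b['rect']; print(t,round(b['conf'],2),np.round(r),atz(M,r[0],r[1],.0225).round(4))
print('pred',proj(M,[.531,-.126,.0225]))
```

```text
knob_right_center 0.78 [202. 261.  60.  63.] [ 0.5268 -0.1264  0.0225]
knob_right_center 0.64 [298. 286. 523. 194.] [ 0.5632 -0.0481  0.0225]
knob_right_pointer 0.82 [202. 260.  53.  59.] [ 0.5252 -0.1262  0.0225]
pred [204.02184069 265.43925775]
```

View pics/w5.png

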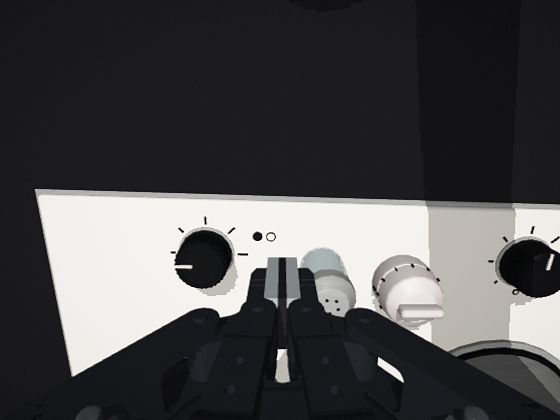

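The right knob is at (204,260) with its pointer to the left, which is detent 2. The left knob, at (530,265), points towards the cook as intended. Approaching the right knob.

>>> send_rows(motion="1 -0.2 -3 0 0; 1 -0.2 -5.5 1 0; 1 -0.2 -5.5 5 0; 1 -0.2 -5.5 9.5 0; 1 -0.2 -5.5 13 0")

```text
clock: 12.9
eef_pos: [0.479, -0.1056, 0.0135]
tool_rot: [0.077, 0.997, 0.0, -0.0]
ft_force: [1.2, 0.0, -0.1]
grip_width: -0.0
grasp_force: 0.0
```

>>> send_rows(motion="1 0 0 0 0; 1 -0.5 0 0 0; 1 -1 0 0 0; 1 -1.3 0 0 0; 1 -1.3 0 0 0")

```text
clock: 13.4
eef_pos: [0.4946, -0.1089, 0.0171]
tool_rot: [0.077, 0.997, -0.0, 0.002]
ft_force: [-0.9, 0.3, 1.1]
grip_width: 0.0001
grasp_force: 0.0
```

>>> send_rows(motion="1 -0.2 0 0 0; 1 -0.4 0 0 0; 1 -0.4 0 0 0; 1 -0.4 0 0 0")

```text
clock: 13.8
eef_pos: [0.4961, -0.1092, 0.0153]
tool_rot: [0.077, 0.997, 0.0, -0.0]
ft_force: [0.3, -0.8, 0.0]
grip_width: 0.0
grasp_force: 0.0
```

>>> send_rows(motion="1 -0.2 0 0 0; 1 -0.4 0 0 0; 1 -0.4 0 0 0; 1 -0.4 0 0 0")

```text
clock: 14.2
eef_pos: [0.4981, -0.1093, 0.0149]
tool_rot: [0.077, 0.997, 0.0, -0.002]
ft_force: [-4.7, 1.2, 3.4]
grip_width: -0.0001
grasp_force: 2.6
```

>>> send_rows(motion="1 -0.1 -0.2 0 0; 1 -0.1 -0.4 0 0; 1 -0.1 -0.6 0 0; 1 -0.1 -0.8 0 0")

```text
clock: 14.6
eef_pos: [0.4958, -0.116, 0.0147]
tool_rot: [0.077, 0.997, 0.001, -0.004]
ft_force: [-10.4, 4.0, 8.6]
grip_width: -0.0003
grasp_force: 5.2
```

>>> send_rows(motion="1 -0.1 -0.2 0 0; 1 -0.1 -0.4 0 0; 1 -0.1 -0.6 0 0; 1 -0.1 -0.8 0 0; 1 -0.1 -0.8 0 0")

```text
clock: 15.1
eef_pos: [0.4941, -0.126, 0.0144]
tool_rot: [0.078, 0.997, -0.001, -0.005]
ft_force: [-12.0, -1.3, 7.2]
grip_width: -0.0001
grasp_force: 5.8
```

>>> send_rows(motion="1 1 0 0 0; 1 3 0 0 0; 1 3 0 -3 0; 1 3 0 -8 0; 1 3 0 -13 0")

```text
clock: 15.6
eef_pos: [0.4695, -0.1211, 0.1462]
tool_rot: [0.077, 0.997, 0.0, -0.0]
ft_force: [1.2, 0.3, 0.4]
grip_width: -0.0001
grasp_force: 0.0
```

>>> send_rows(motion="1 0 4 0 0; 1 0 8 0 0; 1 0 8 0 0; 1 0 8 0 0")

```text
clock: 16.0
eef_pos: [0.4828, -0.0415, 0.1455]
tool_rot: [0.076, 0.997, -0.0, 0.001]
ft_force: [0.1, -0.2, 0.1]
grip_width: -0.0002
grasp_force: 0.0
```

Run:
```python
from h import *
o=bot.get_obs(); print(o['clock'],o['eef_pos'])
im,r=pointer('knob_right_center'); print(r)
cv2.imwrite('pics/w6.png',np.ascontiguousarray(im[...,::-1]))
```

```text
16.0 [ 0.48277724 -0.04146313  0.14546779]
knob_right_center centre [ 0.5261 -0.1262] n 66 mean-c [ 0.0079 -0.0107] cw angle 0.5843425345948944 len std 0.004204873521373014
[191.8, 264.6, 60.7, 57.4]
```

View pics/w6.png

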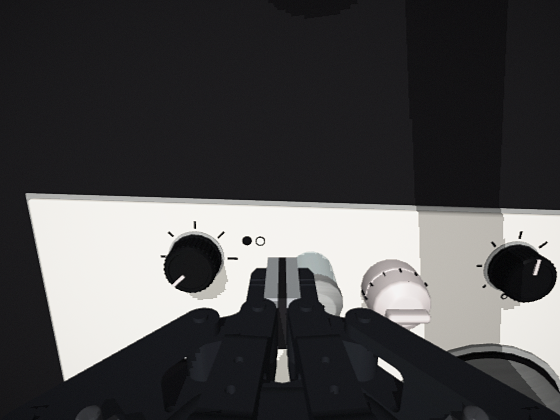

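The right pointer goes down and to the left at (180,281). Its centroid direction is 44° clockwise (0.77 rad), which is detent 1. The left knob still points towards the cook (detent 4), and the hand is clear at 145 mm height.

```bash
python3 -c "
from h import *
print(workorder.job_done())"
```

```text
the job is handed in; nothing more can be done
None
```

The job is handed in: the left knob (stew pot) went up one click from 3 to 4, the right knob (moka pot) went down one click from 2 to 1, and the hand finished clear. I first stopped short on the left knob and it sprang back to 3, so I rolled it again with a full stroke.

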